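# Return the copper ring from the lidded crate to its stack

## Task

A copper pastry ring has ended up in the wrong crate. Slide the crate's white lid open by its red rib, lift out the copper ring and set it down gently and squarely on top of the stack of two copper rings on the wooden board, then slide the lid fully shut. Leave the other rings and everything else where they are.

Things in the scene. Friction and masses are not known exactly. Their poses are not given: they have to be found in the camera images.
- crate: blue open crate, fixed; outside 170 (its x) by 270 (its y) by 62 tall, walls and floor 5; origin under its centre on the table. Three rings stand in a row along its y, in any order, with about 50 free on their x sides but only 15 to 30 between them. Two aluminium runners beside it, 183 apart, top 64 above the table, carry the lid and run on to 380 from the origin along +y
- lid (a joint): slide of the opaque white lid (190 by 270, 6 thick, top 70 above the table), in m: 0 = fully shut over the crate, at its stop; grows as the lid moves along the crate's +y; 0.24 = fully open, at its stop. It may start a little open. 1 to 3 N moves it slowly, and it stays where it is left
- lid_rib (a point): centre of the red rib standing on the lid's middle, for pushing or pinching: 70 long along the crate's x, 12 thick along the crate's y, 32 tall (its top is 102 above the table); it moves with the lid
- copper_center (a point): the copper-coloured ring in the crate, the one to move: open pastry ring standing with its axis upright, 54 outside diameter, 48 inside, 45 tall, about 130 g; this point is its centre, half-way up (27.5 above the table in the crate)
- copper_stack_top_center (a point): upper ring of the stack of two copper-coloured rings on the board: same size as the others; this point is its centre, half-way up (83.5 above the table; its top edge is at 106). The stack is loose
- copper_stack_low_center (a point): lower ring of the copper stack, loose: same size; centre, half-way up
- steel_stack_top_center (a point): upper ring of the stack of two bright steel rings, beside the copper stack on the board (the two may be either way round), about 150 away, loose: same size; centre, half-way up
- steel_stack_low_center (a point): lower ring of the steel stack, loose: same size; centre, half-way up
- crate_steel_center (a point): bright steel ring that stays in the crate: same size; centre, half-way up
- crate_black_center (a point): black non-stick ring that stays in the crate: same size; centre, half-way up
- board: fixed pale wooden board under the stacks, 330 (its x) by 140 by 16 thick; origin under its centre
- jar: amber jar with a green cap, 64 diameter, 100 tall, loose, standing beyond the crate; origin under its centre
- loaf_tin: small loaf tin, 60 by 120 by 45 tall, loose, standing beyond the crate; origin under its centre
- can: pale metal can with a yellow label, 74 diameter, 110 tall, loose, standing beyond the crate; origin under its centre
Not all that is in view belongs to the job. Leave any green look-alike of the part that bears copper_stack_top_center alone.

How it is judged (in metres and radians):
On the way, in this order (a step that is already met when the one before it is completed fails the run):
1. the lid has been slid open (80 mm or more) (value of joint lid above 0.08 m), for 0.1 s.
2. the copper ring has been lifted out, clear of the crate (z of copper_center in the frame of crate above 0.095 m), for 0.1 s.
At the end, for the whole second after the job is handed in: The copper ring stands level and at rest on top of the upper ring of the copper stack, centred on it within 10 mm, and the lid is shut to within 8 mm (value of joint lid below 0.008 m and horizontal distance between copper_center and copper_stack_top_center below 0.01 m and z of copper_center in the frame of copper_stack_top_center between 0.041 and 0.049 m and angle between copper_center's own z axis and vertical below 0.12 rad and linear speed of copper below 0.02 m/s); the robot touches nothing.
It fails at once if the copper ring is let fall from more than about 20 mm, or thrown (contact force between copper and the fingers below 0.05 N and linear speed of copper above 0.6 m/s).
It fails at once if the copper stack is shifted by more than 20 mm or tipped (distance of any of copper_stack_low_center, copper_stack_top_center from where it was at the start of the episode above 0.02 m).
It fails at once if the steel stack is shifted by more than 20 mm (distance of any of steel_stack_low_center, steel_stack_top_center from where it was at the start of the episode above 0.02 m).
It fails at once if another ring in the crate is shifted by more than 20 mm or taken out (distance of any of crate_steel_center, crate_black_center from where it was at the start of the episode above 0.02 m).
It fails at once if the jar, loaf tin or can is moved by more than 20 mm (distance of any of jar, loaf_tin, can from where it was at the start of the episode above 0.02 m).
It also fails if it takes over 72 s, if anything falls off the work surface, if the arm or the gripper's body presses on something with over 40 N, if the wrist force passes 120 N, or if a joint passes its speed limit or range.

## Robot

A 7-joint arm with a two-finger parallel gripper is mounted at the origin on the work surface. World frame = base frame: x ahead of the robot, y to its left, z up, the work surface at z = 0. Lengths are in mm, angles in rad, forces in N, time in s.
With the tool pointing down it reaches from about 400 to 875 mm from the base axis. Payload 4.4 kg.
Tool frame: the origin (TCP) lies on the centre line of the jaws, within the pads' length; the fingertips stand 25 mm ahead of it and the grasp point (between the pads) lies 6 mm ahead of it (ctrl.finger_overhang is the distance from the TCP to the fingertips, in mm); z points along the fingers, y is the line along which they close (so a half turn about z gives the same grasp; the last joint's range is limited). The gripper opens to 85 mm and grips with 20 to 120 N. Pads are 22 mm wide; open, the fingers measure 114 mm over their backs; the gripper's body (76 mm by 85 mm) begins 54 mm behind the grasp point. The pads swing forward as they close: fully open they stand 13 mm farther back than shut.
Start: joints at [1.127, 0.628, 0.038, 1.517, -0.027, 0.996, -0.02], TCP at [239.798, -604.165, 222.313] pointing down, gripper open.
Joint ranges: [-3.06, 3.06], [-0.37, 2.12], [-1.25, 1.32], [0.18, 2.47], [-1.1, 4.24], [0.23, 1.98], [-2.94, 2.94]. Speed limits (rad/s): [2.57, 2.57, 3.14, 3.14, 3.14, 3.14, 3.14].

## Interface

Orientations are given as [roll, pitch, yaw] about the fixed x, y, z axes, in that order (R = Rz(yaw) Ry(pitch) Rx(roll)).
In Python, from cell import ctrl gives the robot as it stands. The module is installed in compiled form; this text tells all that it offers.
- The arm moves only by the tool play_rows, never from a script. Its argument "targets" is a list of rows, each a list of 5 numbers: the closure, from 0 (fully open) to 1 (shut), then the shift along the tool's x, y, z in cm, then the turn about the tool's z in degrees. In form: [[gripper, dx, dy, dz, spin], ...]. A call has 1 to 10 rows; each row is the pose to reach, as a shift and turn from the pose commanded when the call began, along the tool's axes at that moment; what a row does not reach only later rows make up. A row lasts 1/10 s, in which the tool goes at most 50 mm and 8.59 degrees, less where a joint would pass 70% of its speed; a pose out of reach is approached as far as the arm can. A call with a gripper value outside its range is refused whole. The fingers move at their own pace and stop on an object; the grip force is fixed at half the most. Time passes only in rows, so rows that repeat a pose let the fingers close. It gives the time, the measured TCP pose, the force, the opening and the grip force at its end, in the units of the state.
- ctrl.read_state(): the state, without advancing time (a new reading comes with each control period).
- ctrl.get_image(name): name is "scene" or "top" or "wrist"; returns (picture, depth): 400x640x3 uint8, red, green, blue; 400x640 float32, mm along the optical axis (not along the pixel's ray), 0 where there is no reading.
- ctrl.calibration(name): a dict with "vfov" (degrees; the focal length in pixels is half the picture's height over the tangent of half this angle, whatever the lens; pixels are square), "cx", "cy" (the principal point, pixels), "extrinsics" (4x4, takes a point from camera to world coordinates); the wrist camera has in their place "mount" (4x4, takes a point from camera to tool coordinates, whose origin is the TCP and whose axes are the flange's). Camera axes: x right, y down, z forward; pixel columns grow to the right and rows downward; lengths in mm; the calibration is good to about 2 mm. A picture is of the moment at which its call begins: read the wrist's pose just before it. calibration takes no time and is no camera call.
- ctrl.finish_job(): hands the job in; it is judged then, once.
Trained networks look in the newest picture that a camera, given by its name, has taken for a name from the list of things; names that differ only in an ending like _2 or _b are one class to them, and where a whole thing is asked for, a point or a joint stands for the part that bears it (a point fixed in the world has none). Each returns a list of dicts, best first, with "confidence" (0 to 1); they miss things now and then, are a little off and sometimes report something else, mostly with a low value. They report only what shows in the picture. A call takes as long as a camera call. They do not tell look-alikes from the thing itself.
- ctrl.search_frame(camera, name): "bbox" ([left, top, right, bottom] in pixels, round what is visible of it).
- ctrl.trace(camera, name): "pixels" (400x640 bool, what is visible of it) and "bbox" ([left, top, right, bottom] in pixels, round what is visible of it).
The state is a dict: "clock": time; "qpos": joint angles; "qd": joint speeds; "tau": joint torques, N m; "eef_pos": TCP position; "tool_rot": TCP orientation; "force": force on the tool from outside, world axes, zero at the start; "torque": the same for the moment, N m; "width": finger opening in mm; "gripper_force": force on a finger pad.
Only numpy, scipy, OpenCV 4.12 (cv2) and the standard library are available. Lean on these libraries where they do the work, as an engineer would, in place of code of your own. Each camera call takes 0.05 s, during which the arm holds its last target. There are 200 camera calls.

## Working session

There is one attempt and no reset: what is moved stays moved. The work goes in short steps, Python scripts to look and compute and a tool call to move; the robot and the scene stay as the last step left them, time stands still between calls to the robot, and variables do not carry over. Pictures are saved under pics/ and viewed, at most 10 in all, crops included, and the job is handed in when it is done.

Besides the shell and the picture viewer there is one more tool, called after "Call:" in YAML: its name, and indented under it one key for each argument. play_rows: Moves the arm, as the interface text tells. Its arguments: {"type":"object","properties":{"targets":{"type":"array"}},"required":["targets"]}

```bash
mkdir -p pics; cat > h.py <<'E'
import numpy as np, cv2
from cell import ctrl
from scipy.spatial.transform import Rotation as R
def cam(n):
    c=ctrl.calibration(n); s=ctrl.read_state()
    if n=="wrist":
        T=np.eye(4); T[:3,:3]=R.from_euler('xyz',s['tool_rot']).as_matrix(); T[:3,3]=s['eef_pos']; E=T@np.array(c['mount'])
    else: E=np.array(c['extrinsics'])
    im,d=ctrl.get_image(n); f=200/np.tan(np.radians(c['vfov']/2))
    v,u=np.mgrid[:400,:640]
    P=np.stack([(u-c['cx'])/f*d,(v-c['cy'])/f*d,d],-1)@E[:3,:3].T+E[:3,3]
    P[d==0]=np.nan
    return im,d,P
def save(im,n): cv2.imwrite('pics/'+n,im[...,::-1])
E
python3 - <<'E'
from h import *
print(ctrl.read_state())
a=[]
for n in("scene","top"):
    im,d,P=cam(n); a.append(im); np.save(n+'P.npy',P); np.save(n+'I.npy',im)
    save(im,n+'0.png')
    for k in ["crate","lid","lid_rib","copper_center","copper_stack_top_center","steel_stack_top_center","board","jar","loaf_tin","can"]:
        for r in ctrl.trace(n,k)[:3]:
            p=P[r['pixels']]; print(n,k,round(r['confidence'],2),[int(x) for x in r['bbox']],np.nanmedian(p,0).round(),np.nanpercentile(p,3,axis=0).round(),np.nanpercentile(p,97,axis=0).round())
E
```

```text
{'clock': 0.0, 'qpos': array([ 1.12720642,  0.62934937,  0.03844912,  1.51837533, -0.02699718,
        0.99632723, -0.02001034]), 'qd': array([-0.00277603,  0.00074718, -0.00151114,  0.00067489,  0.00112869,
       -0.00025402,  0.00056538]), 'tau': array([ 5.24806237e-04, -5.63387883e+01,  1.22711454e+00, -1.93439466e+01,
        1.13055695e-02,  1.05135547e-02,  5.38210244e-06]), 'eef_pos': array([ 239.54272074, -603.54392198,  221.38481409]), 'tool_rot': array([-3.13965189e+00,  3.27892379e-05,  3.77775158e-01]), 'force': array([-0.50151942, -1.07565471, -0.35032566]), 'torque': array([-0.02423165, -0.03450608,  0.01830146]), 'gripper_force': 0.0, 'width': 85.45621815875865}
scene crate 0.74 [285, 130, 412, 235] [546. -64.  69.] [ 440. -176.    3.] [638. 320.  83.]
scene crate 0.74 [406, 175, 436, 216] [775.  19.  64.] [744.   9.   4.] [801.  62. 101.]
scene lid 0.73 [289, 149, 385, 211] [539. -39.  71.] [ 442. -151.   67.] [623. 105.  93.]
scene lid_rib 0.96 [287, 150, 385, 211] [540. -38.  71.] [ 443. -151.   68.] [623. 105.  93.]
scene lid_rib 0.34 [407, 176, 436, 217] [775.  1
[... 1647 characters left out ...]
496. -443.   47.]
top copper_stack_top_center 0.56 [338, 272, 359, 288] [ 285. -253.   32.] [ 264. -259.   -2.] [ 308. -209.   48.]
top steel_stack_top_center 0.47 [379, 170, 392, 188] [ 592. -348.   86.] [ 565. -373.   52.] [ 616. -323.  107.]
top board 0.86 [355, 158, 403, 262] [ 509. -324.   16.] [ 360. -398.   11.] [ 671. -264.   20.]
top jar 0.83 [254, 112, 275, 139] [756.  38.  94.] [738.  12.   7.] [791.  68. 102.]
top jar 0.67 [379, 168, 394, 190] [ 590. -353.   89.] [ 565. -373.   59.] [ 616. -323.  107.]
top loaf_tin 0.71 [297, 120, 336, 149] [ 754. -124.    6.] [ 710. -180.   -1.] [782. -68.  45.]
top can 0.96 [198, 107, 225, 140] [756. 204. 106.] [732. 178.  19.] [796. 240. 113.]
```

```bash
python3 - <<'E'
import numpy as np,cv2
a=np.load('sceneI.npy')[120:310,150:470]; b=np.load('topI.npy')[90:300,150:460]
a=cv2.resize(a,None,fx=2.5,fy=2.5,interpolation=3)[:475]; 
cv2.imwrite('pics/a.png',a[...,::-1]); cv2.imwrite('pics/b.png',cv2.resize(b,None,fx=2.5,fy=2.5,interpolation=3)[...,::-1])
E
```

```text
(no output)
```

View pics/a.png

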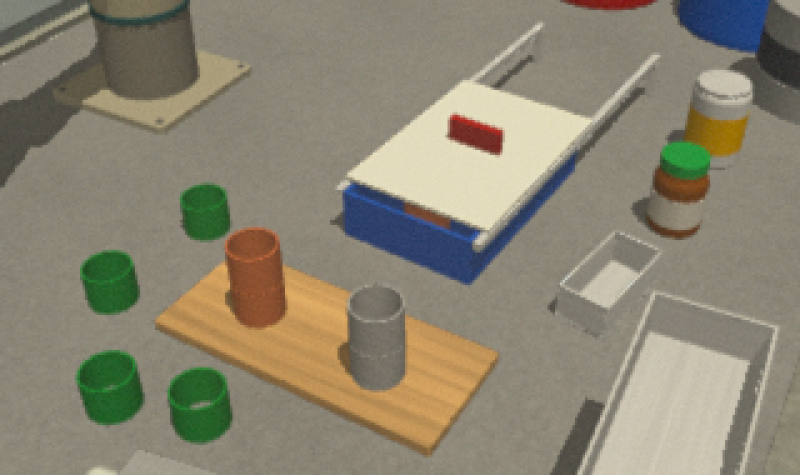

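View pics/b.png

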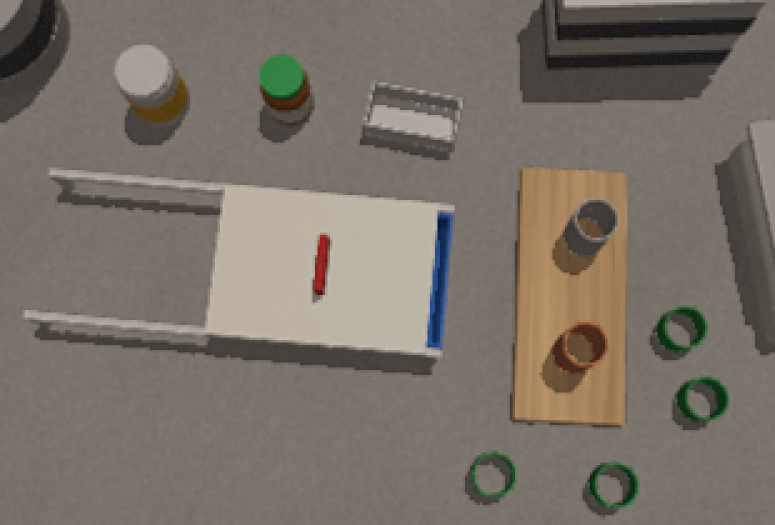

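The scene shows the lid a little open: its red rib is at about (332,172) in the scene image and a copper sliver shows at the crate's near end (321,205). There are five copper_stack_top candidates. The four green rings are at scene (228,284), (190,273), (232,205) and (193,232). The only stack of two copper-brown rings is at (251,222), standing on the board, and it fits the description; crop a.png confirms it. Next I measure precisely.

```bash
cat >> h.py <<'E'
from scipy.optimize import least_squares
def circ(p,r=None):
    c0=p.mean(0)
    s=least_squares(lambda q:np.hypot(*(p-q[:2]).T)-(q[2] if r is None else r),[*c0,r or 26],loss='soft_l1',f_scale=1.5)
    return s.x.round(1),round(float(np.sqrt(2*s.cost/len(p))),2)
E
python3 - <<'E'
from h import *
for n in("scene","top"):
    P=np.load(n+'P.npy'); I=np.load(n+'I.npy'); hsv=cv2.cvtColor(I,cv2.COLOR_RGB2HSV)
    X,Y,Z=np.moveaxis(P,-1,0); H,S,V=np.moveaxis(hsv.astype(int),-1,0)
    box=(X>400)&(X<680)&(Y>-220)&(Y<300)
    m=box&(Z>66)&(Z<75)&(S<60)&(Y<130)
    print(n,'lid',cv2.minAreaRect(P[m][:,:2].astype(np.float32)),np.median(Z[m]))
    m=box&(Z>85)&(S>120); p=P[m]; print('rib',len(p),cv2.minAreaRect(p[:,:2].astype(np.float32)),p[:,2].max()); t=p[p[:,2]>97]; print('ribtop',t.mean(0).round(1),len(t))
    m=box&(S>120)&(H>100)&(H<130)&(Z>54)&(Z<68); p=P[m]; print('blue wall top',len(p)); 
    if len(p)>8: print(cv2.minAreaRect(p[:,:2].astype(np.float32)))
    for nm,cx,cy in(("cop",442,-336),("steel",592,-350)):
        m=(np.hypot(X-cx,Y-cy)<45)&(Z>98); p=P[m]; print(nm,len(p),p[:,2].max().round(1),circ(p[:,:2],25.5),circ(p[:,:2]))
    m=box&(S>100)&(H<20)&(Z<75)&(Y<-60)&(Z>20); p=P[m]; print('crate copper',len(p), p.mean(0).round() if len(p) else '', p.min(0).round() if len(p) else '')
E
```

```text
scene lid ((532.8696899414062, -12.987686157226562), (285.5373229980469, 193.602783203125), 86.50226593017578) 70.48217777174318
rib 142 ((534.1343994140625, -20.678890228271484), (14.43425464630127, 67.85774993896484), 83.86669158935547) 105.53238406732714
ribtop [535.2 -21.2 101.6] 68
blue wall top 192
((521.8770751953125, -163.23638916015625), (24.598241806030273, 169.81028747558594), 85.5311050415039)
cop 145 107.6 (array([ 441.3, -335. ,   25.5]), 1.09) (array([ 441.3, -335. ,   25.4]), 1.09)
steel 160 107.9 (array([ 592.9, -350. ,   25.5]), 1.09) (array([ 592.9, -350. ,   25.3]), 1.07)
crate copper 53 [ 527. -131.   40.] [ 497. -150.   20.]
top lid ((530.5145263671875, -25.167449951171875), (290.6535339355469, 192.14149475097656), 85.91963958740234) 70.28621155720566
rib 91 ((530.1768188476562, -18.32842445373535), (12.292325019836426, 66.3284912109375), 84.84185028076172) 106.73806594595067
ribtop [529.4 -18.  102. ] 88
blue wall top 70
((521.1448974609375, -162.12240600585938), (16.738197326660156, 168.76318359375), 86.69598388671875)
cop 76 111.3 (array([ 439.7, -333.3,   25.5]), 1.07) (array([ 439.7, -333.3,   25.2]), 1.03)
steel 72 109.6 (array([ 591.2, -348.2,   25.5]), 0.96) (array([ 591.2, -348.2,   25.6]), 0.96)
crate copper 0
```

```bash
cat > go.py <<'E'
import sys,numpy as np
from h import *
def go(x,y,z,yaw):
    s=ctrl.read_state(); M=R.from_euler('xyz',s['tool_rot']).as_matrix()
    d=M.T@(np.array([x,y,z])-s['eef_pos']); print(s['clock'],s['eef_pos'].round(1),'cm',(d/10).round(2),'spin',round(np.degrees(s['tool_rot'][2])-yaw,2),s['force'].round(1),s['width'].round(1))
if __name__=="__main__": go(*map(float,sys.argv[1:]))
E
python3 go.py 531.5 -19.5 180 -4.6
```

```text
Traceback (most recent call last):
  File "go.py", line 6, in <module>
    if __name__=="__main__": go(*map(float,sys.argv[1:]))
                             ~~^^^^^^^^^^^^^^^^^^^^^^^^^^
  File "go.py", line 5, in go
    d=M.T@(np.array([x,y,z])-s['eef_pos']); print(s['clock'],s['eef_pos'].round(1),'cm',(d/10).round(2),'spin',round(np.degrees(s['tool_rot'][2])-yaw,2),s['force'].round(1),s['width'].round(1))
                                                                                                                                                                             ^^^^^^^^^^^^^^^^
AttributeError: 'float' object has no attribute 'round'
```

```bash
sed -i "s/s\['width'\].round(1)/round(s['width'],1)/" go.py; python3 go.py 531.5 -19.5 180 -4.6
```

```text
1.1 [ 239.8 -604.2  222.3] cm [ 48.68 -43.59   4.23] spin 26.24 [ 0.2 -0.5 -0. ] 85.5
```

Call:
play_rows:
  targets:
    - [0,36,-32,0,20]
    - [0,36,-32,0,20]
    - [0,36,-32,0,20]
    - [0,36,-32,0,20]
    - [0,36,-32,0,20]
    - [0,36,-32,0,20]
    - [0,36,-32,0,20]
    - [0,36,-32,0,20]
    - [0,36,-32,0,20]
    - [0,36,-32,0,20]

```text
clock: 2.1
eef_pos: [458.1, -169.9, 222.6]
tool_rot: [-3.14, -0.001, 0.033]
force: [0.0, -0.4, 0.1]
width: 85.4
gripper_force: 0.0
```

```bash
python3 go.py 531.5 -19.5 180 -4.6
```

```text
2.1 [ 458.1 -169.9  222.6] cm [  7.83 -14.78   4.29] spin 6.49 [ 0.  -0.4  0.1] 85.4
```

Call:
play_rows:
  targets:
    - [0,7.8,-14.8,4.3,6.5]
    - [0,7.8,-14.8,4.3,6.5]
    - [0,7.8,-14.8,4.3,6.5]
    - [0,7.8,-14.8,4.3,6.5]
    - [0,7.8,-14.8,4.3,6.5]
    - [0,7.8,-14.8,4.3,6.5]
    - [0,7.8,-14.8,4.3,6.5]

```text
clock: 2.8
eef_pos: [529.8, -25.5, 179.6]
tool_rot: [3.141, -0.0, -0.087]
force: [-1.0, -0.2, 0.0]
width: 85.5
gripper_force: 0.0
```

```bash
python3 - <<'E'
from h import *
im,d,P=cam("wrist"); save(im,'w1.png')
X,Y,Z=np.moveaxis(P,-1,0); H,S,V=np.moveaxis(cv2.cvtColor(im,cv2.COLOR_RGB2HSV).astype(int),-1,0)
m=(Z>85)&(Z<108)&(S>120)&((H<8)|(H>172)); p=P[m]; print(len(p)); 
if len(p): print(cv2.minAreaRect(p[:,:2].astype(np.float32)),p.mean(0))
from go import go
go(531.5,-19.5,104,-4.6)
E
```

```text
1110
((531.0244140625, -17.59335708618164), (11.575078964233398, 69.01123046875), 85.93407440185547) [533.32726265 -17.81678038 101.68741191]
2.85 [529.8 -25.6 179.8] cm [ 0.12 -0.63  7.57] spin -0.41 [-0.1 -0.5 -0.4] 85.3
```

View pics/w1.png

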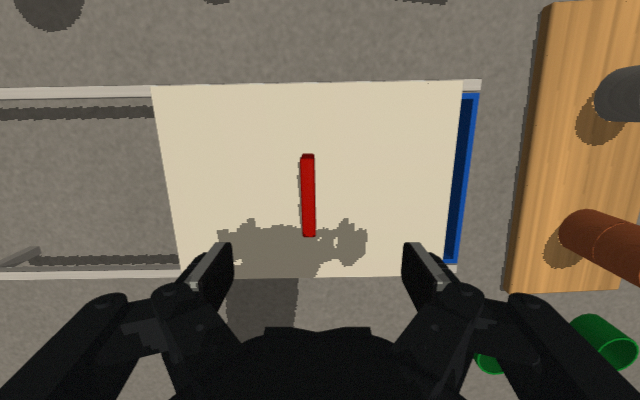

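The wrist picture shows the red rib at about (308,195), between the jaws, and the crate's open end at (468,180). I go down and pinch the rib.

Call:
play_rows:
  targets:
    - [0,0.2,-0.8,3,-0.6]
    - [0,0.2,-0.8,5.5,-0.6]
    - [0,0.2,-0.8,7.6,-0.6]
    - [0,0.2,-0.8,7.6,-0.6]
    - [1,0.2,-0.8,7.6,-0.6]
    - [1,0.2,-0.8,7.6,-0.6]
    - [1,0.2,-0.8,7.6,-0.6]
    - [1,0.2,-0.8,7.6,-0.6]
    - [1,0.2,-0.8,7.6,-0.6]
    - [1,0.2,-0.8,7.6,-0.6]

```text
clock: 3.85
eef_pos: [532.9, -15.9, 103.6]
tool_rot: [-3.142, -0.0, -0.074]
force: [0.8, -0.5, 0.3]
width: 0.2
gripper_force: 0.0
```

```bash
python3 - <<'E'
from h import *
print(ctrl.finger_overhang, ctrl.read_state()['width'])
im,d,P=cam("wrist"); save(im,'w2.png')
X,Y,Z=np.moveaxis(P,-1,0); H,S,V=np.moveaxis(cv2.cvtColor(im,cv2.COLOR_RGB2HSV).astype(int),-1,0)
m=(Z>75)&(Z<115)&(S>120)&((H<8)|(H>172)); p=P[m]; print(len(p)); 
if len(p): print(cv2.minAreaRect(p[:,:2].astype(np.float32)),p.mean(0))
E
```

```text
25.0 0.18214259350980253
1126
((551.19970703125, -18.788494110107422), (11.465723991394043, 28.89043617248535), 86.37653350830078) [553.63515124 -18.96172058 100.10805074]
```

View pics/w2.png

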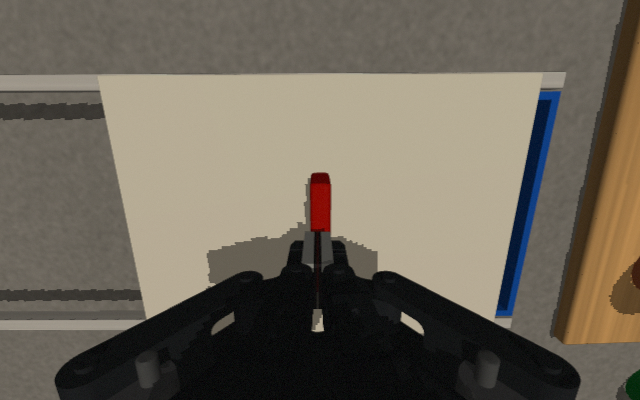

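```bash
python3 - <<'E'
from h import *
im,d,P=cam("wrist")
for v in (200,225,232,236,240,250,258,265,275,290):
  print(v,[P[v,u].round(0).tolist() for u in (308,318,328)], im[v,318])
print(ctrl.read_state()['width'],ctrl.read_state()['eef_pos'])
E
```

```text
200 [[546.0, -11.0, 70.0], [555.0, -18.0, 102.0], [555.0, -24.0, 102.0]] [137  14   4]
225 [[528.0, -9.0, 70.0], [540.0, -17.0, 102.0], [540.0, -23.0, 102.0]] [136   9   5]
232 [[543.0, -12.0, 118.0], [543.0, -17.0, 118.0], [542.0, -22.0, 117.0]] [12  8 11]
236 [[543.0, -12.0, 122.0], [543.0, -17.0, 123.0], [542.0, -22.0, 123.0]] [15 10 12]
240 [[543.0, -12.0, 127.0], [543.0, -17.0, 128.0], [542.0, -22.0, 127.0]] [15 13 12]
250 [[543.0, -12.0, 138.0], [543.0, -17.0, 138.0], [542.0, -21.0, 137.0]] [8 8 9]
258 [[543.0, -13.0, 145.0], [543.0, -17.0, 145.0], [544.0, -21.0, 148.0]] [17 16 16]
265 [[544.0, -13.0, 153.0], [542.0, -17.0, 150.0], [544.0, -21.0, 154.0]] [28 28 28]
275 [[544.0, -13.0, 160.0], [538.0, -16.0, 150.0], [544.0, -21.0, 161.0]] [15 19 16]
290 [[543.0, -13.0, 169.0], [530.0, -16.0, 149.0], [543.0, -20.0, 169.0]] [15 12 10]
-0.2520277262939867 [532.7758508  -15.8907524  103.41179235]
```

```bash
python3 - <<'E'
from h import *
print(ctrl.calibration('wrist'))
im,d,P=cam("scene"); X,Y,Z=np.moveaxis(P,-1,0); S=cv2.cvtColor(im,cv2.COLOR_RGB2HSV)[...,1]
m=(abs(X-533)<45)&(abs(Y+16)<45)&(Z>74)&(Z<200)
for z in range(74,200,8):
    q=P[m&(Z>=z)&(Z<z+8)]
    if len(q): print(z,len(q),q.min(0).round(),q.max(0).round(), im[m&(Z>=z)&(Z<z+8)].mean(0).round())
save(cv2.resize(im[80:230,240:440],None,fx=4,fy=4,interpolation=3),'s2.png')
E
```

```text
{'vfov': 70.25027869773332, 'cx': 317.1320710709687, 'cy': 195.57727647004208, 'mount': array([[-1.21001463e-03, -9.60683318e-01, -2.77643835e-01,
         6.93650098e+01],
       [ 9.99999191e-01, -1.27165622e-03,  4.19431773e-05,
        -1.18925094e-01],
       [-3.93361620e-04, -2.77643559e-01,  9.60684079e-01,
        -1.51241880e+02],
       [ 0.00000000e+00,  0.00000000e+00,  0.00000000e+00,
         1.00000000e+00]])}
74 52 [499. -28.  74.] [567. -18.  82.] [114.  52.  44.]
82 47 [498. -28.  82.] [568. -19.  90.] [110.  45.  38.]
90 48 [498. -29.  90.] [567. -18.  98.] [111.  44.  37.]
98 69 [499. -27.  98.] [568. -11. 105.] [128.  47.  38.]
106 2 [530. -24. 114.] [535. -21. 114.] [101.  98.  87.]
114 14 [527. -31. 114.] [545. -11. 121.] [93. 91. 81.]
122 18 [526. -32. 122.] [545. -11. 129.] [77. 74. 67.]
130 19 [526. -31. 130.] [546.  -8. 137.] [79. 76. 69.]
138 26 [526. -32. 138.] [546. -11. 146.] [71. 68. 61.]
146 12 [526. -32. 147.] [545.  -9. 153.] [78. 76. 67.]
154 24 [525. -48. 155.] [548.  12. 162.] [65. 63. 56.]
162 45 [523. -54. 162.] [550.  20. 170.] [53. 51. 46.]
170 28 [518. -60. 170.] [551.  23. 178.] [51. 50. 45.]
178 45 [524. -61. 178.] [552.  27. 186.] [48. 46. 42.]
186 36 [531. -61. 186.] [552.  28. 194.] [46. 44. 40.]
194 24 [534. -60. 194.] [552.  29. 200.] [46. 45. 40.]
```

View pics/s2.png

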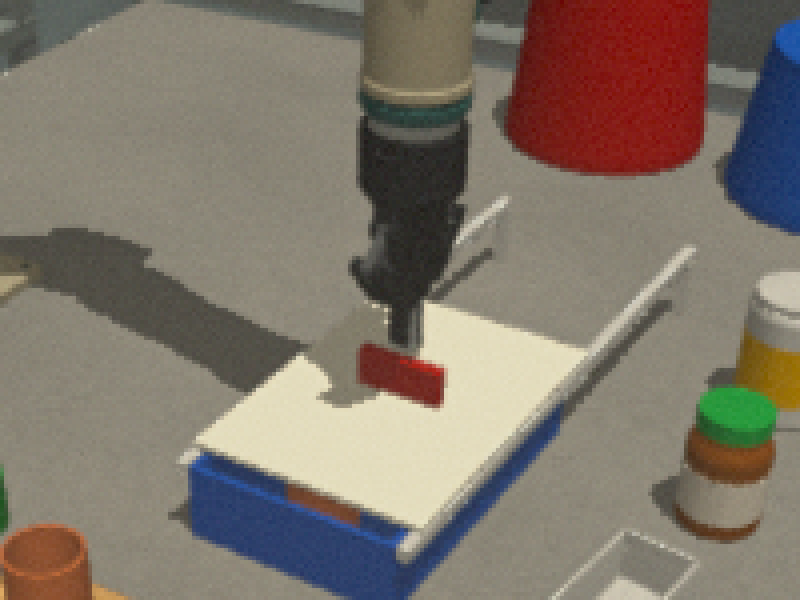

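The scene picture shows the shut fingertips above the rib, at about (402,345) in the crop. Both the scene and wrist cameras put the tips near z = 114 while the TCP reads 103. So the real tips are about 11 mm behind the reported TCP, not 25 ahead of it. I'll use tip z ≈ eef z + 11 and grasp z ≈ eef z + 30, then open and descend 34 mm.

Call:
play_rows:
  targets:
    - [0,0,0,0,0]
    - [0,0,0,0,0]
    - [0,0,0,0,0]
    - [0,0,0,0,0]
    - [0,0,0,0,0]
    - [0,0,0,0,0]
    - [0,0,0,1.5,0]
    - [0,0,0,3,0]
    - [0,0,0,3.4,0]
    - [0,0,0,3.4,0]

```text
clock: 5.0
eef_pos: [532.3, -16.0, 68.9]
tool_rot: [3.141, 0.001, -0.074]
force: [-0.0, -1.3, -0.0]
width: 85.3
gripper_force: 0.0
```

Call:
play_rows:
  targets:
    - [1,0,0,0,0]
    - [1,0,0,0,0]
    - [1,0,0,0,0]
    - [1,0,0,0,0]
    - [1,0,0,0,0]
    - [1,0,0,0,0]
    - [1,0,0,0,0]

```text
clock: 5.7
eef_pos: [532.9, -16.1, 69.7]
tool_rot: [3.141, -0.0, -0.074]
force: [-1.1, -0.3, 5.0]
width: 10.8
gripper_force: 59.6
```

Gripped at 10.8 mm. I slide the lid open along crate +y (tool −y).

Call:
play_rows:
  targets:
    - [1,0,-0.5,-0.2,0]
    - [1,0,-2,-0.2,0]
    - [1,0,-3.5,-0.2,0]
    - [1,0,-5,-0.2,0]
    - [1,0,-6.5,-0.2,0]
    - [1,0,-8,-0.2,0]
    - [1,0,-9.5,-0.2,0]
    - [1,0,-10.5,-0.2,0]
    - [1,0,-11,-0.2,0]
    - [1,0,-11,-0.2,0]

```text
clock: 6.7
eef_pos: [540.6, 95.8, 69.9]
tool_rot: [-3.141, 0.001, -0.072]
force: [5.9, 0.7, -22.3]
width: 10.4
gripper_force: 59.8
```

Call:
play_rows:
  targets:
    - [1,0,-0.5,0.15,0]
    - [1,0,-2,0.15,0]
    - [1,0,-3.5,0.15,0]
    - [1,0,-5,0.15,0]
    - [1,0,-6,0.15,0]
    - [1,0,-7,0.15,0]
    - [1,0,-7.5,0.15,0]
    - [1,0,-7.5,0.15,0]

```text
clock: 7.5
eef_pos: [545.9, 170.3, 69.8]
tool_rot: [-3.14, 0.001, -0.073]
force: [-0.1, 0.5, -6.6]
width: 10.9
gripper_force: 62.1
```

Call:
play_rows:
  targets:
    - [0,0,0,0,0]
    - [0,0,0,0,0]
    - [0,0,0,0,0]
    - [0,0,0,0,0]
    - [0,0,0,0,0]
    - [0,0,0,-4,0]
    - [0,0,0,-8,0]
    - [0,0,0,-10,0]
    - [0,0,0,-10,0]
    - [0,0,0,-10,0]

```text
clock: 8.5
eef_pos: [546.5, 168.5, 170.0]
tool_rot: [-3.141, -0.001, -0.074]
force: [-0.2, -0.1, -0.5]
width: 85.7
gripper_force: 0.0
```

Call:
play_rows:
  targets:
    - [0,0,5,0,0]
    - [0,0,10,0,0]
    - [0,0,15,0,0]
    - [0,0,20,0,0]
    - [0,0,25,0,0]
    - [0,0,27,0,0]
    - [0,0,27,0,0]
    - [0,0,27,0,0]

```text
clock: 9.3
eef_pos: [525.6, -100.3, 168.6]
tool_rot: [-3.141, 0.002, -0.075]
force: [0.3, 1.4, -0.1]
width: 85.4
gripper_force: 0.0
```

```bash
python3 - <<'E'
from h import *
im,d,P=cam("wrist"); save(im,'w3.png')
X,Y,Z=np.moveaxis(P,-1,0)
for k in["copper_center","crate_steel_center","crate_black_center"]:
    for r in ctrl.trace("wrist",k)[:3]:
        p=P[r['pixels']]; q=p[(p[:,2]>44)&(p[:,2]<54)]
        print(k,round(r['confidence'],2),[int(x) for x in r['bbox']],np.nanmedian(p,0).round(),len(q),circ(q[:,:2],25.5) if len(q)>20 else '')
H,S,V=np.moveaxis(cv2.cvtColor(im,cv2.COLOR_RGB2HSV).astype(int),-1,0)
m=(abs(X-525)<110)&(Y>-200)&(Y<0)&(Z>57)&(Z<66)&(H>100)&(H<130)&(S>100); print('blue',cv2.minAreaRect(P[m][:,:2].astype(np.float32)))
from go import go; go(525,-130,150,-4.2)
E
```

```text
copper_center 0.77 [311, 156, 365, 211] [ 510. -122.   39.] 586 (array([ 521.4, -121.5,   25.5]), 0.93)
copper_center 0.37 [0, 81, 184, 284] [546. 109.  70.] 0 
copper_center 0.18 [572, 59, 640, 130] [ 589. -326.   85.] 0 
crate_steel_center 0.71 [238, 146, 298, 207] [535. -46.  37.] 601 (array([538.6, -51.6,  25.5]), 0.93)
crate_black_center 0.56 [168, 166, 225, 219] [525.  26.  30.] 424 (array([526.3,  31.4,  25.5]), 0.88)
blue ((524.7223510742188, -82.81010437011719), (178.08753967285156, 171.7021026611328), 85.76492309570312)
9.5 [526.5 -98.8 169.4] cm [0.08 3.12 1.94] spin 0.11 [-0.4  0.5  0.2] 85.3
```

View pics/w3.png

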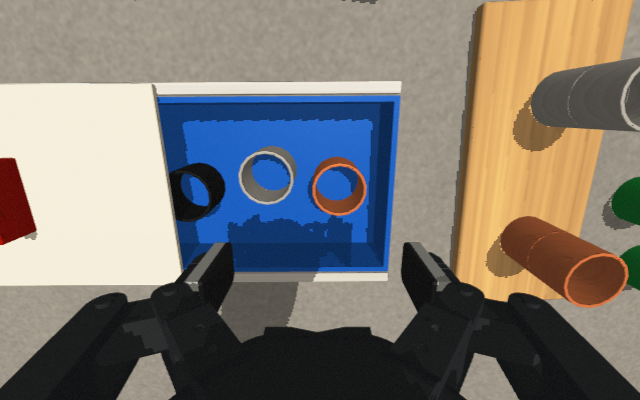

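The wrist picture shows black at (196,192), steel at (267,175) and copper at (338,186) in the crate. Copper sits at the open end, at (521,-121.5), and its rim is at z ≈ 50 as it must be. This is the enlarged confirmation. Next I turn the jaws 90° to grip across the crate's x.

```bash
python3 go.py 521.4 -121.5 130 -94.2;python3 -c "
from h import *
print(ctrl.read_state()['qpos'].round(2))"
```

```text
9.5 [526.5 -98.8 169.4] cm [-0.34  2.3   3.94] spin 90.11 [-0.4  0.5  0.2] 85.3
[ 0.03  0.54  0.15  1.9  -0.12  0.72 -1.39]
```

Call:
play_rows:
  targets:
    - [0,-0.3,2.3,0,-8.5]
    - [0,-0.3,2.3,0,-17]
    - [0,-0.3,2.3,0,-25.5]
    - [0,-0.3,2.3,0,-34]
    - [0,-0.3,2.3,0,-42.5]
    - [0,-0.3,2.3,0,-51]
    - [0,-0.3,2.3,0,-59.5]
    - [0,-0.3,2.3,0,-68]
    - [0,-0.3,2.3,0,-76.5]
    - [0,-0.3,2.3,0,-85]

```text
clock: 10.5
eef_pos: [522.0, -122.1, 169.8]
tool_rot: [3.142, -0.0, 1.418]
force: [0.2, -0.6, 0.8]
width: 85.3
gripper_force: 0.0
```

Call:
play_rows:
  targets:
    - [0,0,0,0,-5]
    - [0,0,0,0,-5]
    - [0,0,0,0,-5]
    - [0,0,0,0,-5]

```text
clock: 10.9
eef_pos: [521.8, -123.0, 169.8]
tool_rot: [-3.142, 0.0, 1.496]
force: [-0.9, 0.5, -0.1]
width: 85.2
gripper_force: 0.0
```

```bash
python3 - <<'E'
from h import *
im,d,P=cam("wrist")
for r in ctrl.trace("wrist","copper_center")[:3]:
    p=P[r['pixels']]; q=p[(p[:,2]>44)&(p[:,2]<54)]
    print(round(r['confidence'],2),[int(x) for x in r['bbox']],np.nanmedian(p,0).round(),len(q),circ(q[:,:2],25.5) if len(q)>20 else '')
# finger pads: points within tool frame
s=ctrl.read_state(); M=R.from_euler('xyz',s['tool_rot']).as_matrix()
T=(P-s['eef_pos'])@M; m=(abs(T[...,0])<30)&(abs(T[...,1])<65)&(T[...,2]<15)&(T[...,2]>-60)
for a,b in((-60,-45),(-45,-35),(-35,-25),(-25,-15),(-15,15)):
    t=T[m&(T[...,2]>=a)&(T[...,2]<b)]
    if len(t): l=t[t[:,1]<0];r=t[t[:,1]>0]; print(a,len(t),l.min(0).round(),l.max(0).round(),r.min(0).round(),r.max(0).round())
from go import go; go(521.4,-121.5,5,85.8); print(s['qpos'].round(2))
E
```

```text
-60 2239 [-10. -58. -60.] [ 13. -43. -45.] [-11.  41. -60.] [ 12.  55. -45.]
-45 1281 [-11. -58. -45.] [ 12. -43. -35.] [-12.  41. -45.] [ 12.  55. -35.]
-35 941 [-11. -58. -35.] [ 12. -43. -25.] [-11.  41. -35.] [ 12.  55. -25.]
-25 155 [ -8. -44. -25.] [ 10. -43. -21.] [-10.  41. -25.] [ 11.  46. -21.]
11.0 [ 521.8 -123.2  169.8] cm [ 0.17 -0.06 16.48] spin -0.08 [-0.1  0.1 -0. ] 85.0
[ 0.39  0.55 -0.31  1.89  0.24  0.74 -0.13]
```

Call:
play_rows:
  targets:
    - [0,0.1,0,3,0]
    - [0,0.1,0,6,0]
    - [0,0.1,0,9,0]
    - [0,0.1,0,12,0]
    - [0,0.1,0,14,0]
    - [0,0.1,0,15.5,0]
    - [0,0.1,0,16.5,0]
    - [0,0.1,0,16.5,0]
    - [0,0.1,0,16.5,0]

```text
clock: 11.9
eef_pos: [522.2, -122.4, 5.2]
tool_rot: [3.141, 0.0, 1.497]
force: [-0.4, 0.5, 0.5]
width: 85.4
gripper_force: 0.0
```

Call:
play_rows:
  targets:
    - [1,0,0,0,0]
    - [1,0,0,0,0]
    - [1,0,0,0,0]
    - [1,0,0,0,0]
    - [1,0,0,0,0]
    - [1,0,0,0,0]

```text
clock: 12.5
eef_pos: [522.4, -122.7, 5.9]
tool_rot: [3.14, 0.0, 1.496]
force: [-0.4, 1.0, 5.1]
width: 51.9
gripper_force: 62.2
```

Ring gripped at about 52 mm. I lift it straight up.

Call:
play_rows:
  targets:
    - [1,0,0,-1,0]
    - [1,0,0,-3,0]
    - [1,0,0,-6,0]
    - [1,0,0,-9,0]
    - [1,0,0,-12,0]
    - [1,0,0,-15,0]
    - [1,0,0,-17,0]
    - [1,0,0,-18,0]
    - [1,0,0,-18,0]
    - [1,0,0,-18,0]

```text
clock: 13.5
eef_pos: [521.1, -122.5, 184.2]
tool_rot: [-3.14, -0.0, 1.496]
force: [-0.7, -0.3, -1.0]
width: 51.9
gripper_force: 62.8
```

```bash
python3 - <<'E'
from h import *
s=ctrl.read_state(); M=R.from_euler('xyz',s['tool_rot']).as_matrix(); e=s['eef_pos']
for n in("wrist","scene","top"):
    im,d,P=cam(n); X,Y,Z=np.moveaxis(P,-1,0); H,S,V=np.moveaxis(cv2.cvtColor(im,cv2.COLOR_RGB2HSV).astype(int),-1,0)
    m=(np.hypot(X-e[0],Y-e[1])<45)&(Z>160)&(Z<250)&(H<20)&(S>100); p=P[m]; t=(p-e)@M
    print(n,len(p)); 
    if len(p)>20: print(p.mean(0).round(1),np.percentile(p[:,2],[2,98]).round(1),'outer fit',circ(p[:,:2],26.5),'tool range',np.percentile(t,2,axis=0).round(1),np.percentile(t,98,axis=0).round(1))
    X0=(np.hypot(X-441,Y+334)<45)&(Z>98)&(Z<115)&(H<20)&(S>100)
    if X0.sum()>20: print(' stack',X0.sum(),circ(P[X0][:,:2],25.5))
    if n!="top": save(im,n+'4.png')
from go import go; go(440.5,-334.3,185,85.8)
print(s['qpos'].round(2))
E
```

```text
wrist 10371
[ 519.8 -124.5  213.2] [186.2 228.7] outer fit (array([ 520.3, -119.1,   26.5]), 1.4) tool range [-22.9 -25.6 -44.5] [27.8 23.  -2. ]
scene 375
[ 522.5 -131.   210.4] [186.  228.9] outer fit (array([ 523. , -122.3,   26.5]), 1.51) tool range [-27.6 -23.5 -44.7] [25.3 25.6 -1.9]
 stack 145 (array([ 441.5, -335.1,   25.5]), 1.12)
top 0
 stack 74 (array([ 439.9, -333.5,   25.5]), 1.03)
13.65 [ 521.  -122.3  183.6] cm [-21.74  -6.45  -0.13] spin -0.05 [-0.1  0.  -1.2] 51.6
[ 0.4   0.53 -0.32  1.87  0.23  0.78 -0.12]
```

Call:
play_rows:
  targets:
    - [1,-3,-1.5,0,0]
    - [1,-6,-3,0,0]
    - [1,-9,-5,0,0]
    - [1,-12,-6.5,0,0]
    - [1,-14,-6.5,0,0]
    - [1,-14.7,-6.5,0,0]
    - [1,-14.7,-6.5,0,0]
    - [1,-14.7,-6.5,0,0]

```text
clock: 14.45
eef_pos: [446.6, -262.6, 184.4]
tool_rot: [-3.141, -0.001, 1.498]
force: [-0.6, 1.0, -1.6]
width: 51.5
gripper_force: 62.9
```

```bash
cat > m.py <<'E'
from h import *
s=ctrl.read_state(); M=R.from_euler('xyz',s['tool_rot']).as_matrix(); e=s['eef_pos']
for n in("wrist","scene"):
    im,d,P=cam(n); X,Y,Z=np.moveaxis(P,-1,0); H,S,V=np.moveaxis(cv2.cvtColor(im,cv2.COLOR_RGB2HSV).astype(int),-1,0)
    cop=(H<20)&(S>100)
    m=(np.hypot(X-e[0],Y-e[1])<45)&(Z>e[2]-10)&(Z<e[2]+60)&cop; p=P[m]; zt=np.percentile(p[:,2],98)
    q=p[p[:,2]>zt-3]; print(n,len(p),np.percentile(p[:,2],[1,99]).round(1),'ring rim fit',len(q),circ(q[:,:2],25.5),'all',p[:,:2].min(0).round(),p[:,:2].max(0).round())
    m=(np.hypot(X-441,Y+334)<45)&(Z>100)&(Z<112)&cop
    if m.sum()>20: print(' stack',m.sum(),circ(P[m][:,:2],25.5),P[m][:,:2].min(0).round(),P[m][:,:2].max(0).round())
    save(im,n+'5.png')
from go import go; go(440.5,-334.3,125,85.8); print(s['qpos'].round(2))
E
python3 m.py
```

```text
wrist 10534 [184.7 229.1] ring rim fit 2662 (array([ 445.7, -260.7,   25.5]), 1.07) all [ 410. -288.] [ 486. -234.]
 stack 321 (array([ 438.9, -332.9,   25.5]), 0.86) [ 415. -327.] [ 465. -306.]
scene 415 [184.6 230.6] ring rim fit 51 (array([ 448.5, -262.4,   25.5]), 1.4) all [ 422. -290.] [ 479. -237.]
 stack 115 (array([ 441.3, -335.3,   25.5]), 1.0) [ 415. -362.] [ 468. -308.]
14.55 [ 446.7 -262.5  184.6] cm [-7.22 -0.1   5.96] spin 0.1 [ 0.1  0.1 -1.4] 51.9
[ 0.7   0.51 -0.33  1.92  0.23  0.75  0.17]
```

View pics/wrist5.png

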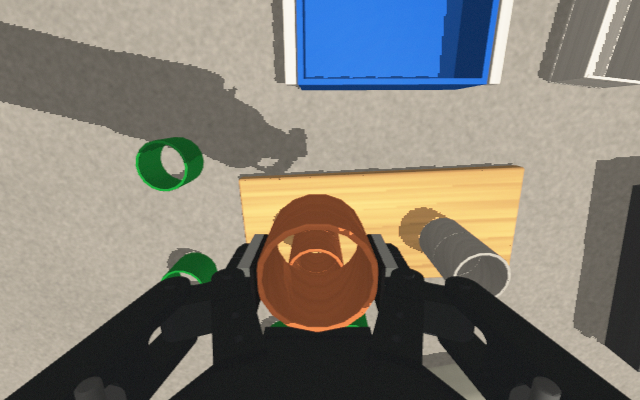

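The wrist picture shows the held ring at (317,272) with the stack's rim visible through it at (317,262). The two cameras agree on the ring-to-stack offset to within 1 mm: about (-7,-72.5) mm. The ring's bottom sits at the TCP reading.

Call:
play_rows:
  targets:
    - [1,-2,0,0,0]
    - [1,-4,-0.1,0,0]
    - [1,-6,-0.1,0,0]
    - [1,-7.3,-0.2,0,0]
    - [1,-7.3,-0.2,1.5,0]
    - [1,-7.3,-0.2,3,0]
    - [1,-7.3,-0.2,4.5,0]
    - [1,-7.3,-0.2,5.5,0]
    - [1,-7.3,-0.2,6,0]
    - [1,-7.3,-0.2,6,0]

```text
clock: 15.55
eef_pos: [438.7, -336.3, 124.4]
tool_rot: [-3.141, -0.001, 1.497]
force: [0.1, 0.1, -1.1]
width: 51.9
gripper_force: 62.9
```

```bash
python3 - <<'E'
from h import *
s=ctrl.read_state(); e=s['eef_pos']; print(e,s['force'])
im,d,P=cam("scene"); X,Y,Z=np.moveaxis(P,-1,0); H,S,V=np.moveaxis(cv2.cvtColor(im,cv2.COLOR_RGB2HSV).astype(int),-1,0)
m=(np.hypot(X-441,Y+334)<45)&(H<20)&(S>100)&(Z>20)
for a,b in((20,105),(122,165),(166,180)):
    q=P[m&(Z>a)&(Z<b)]; print(a,len(q),circ(q[:,:2],25.5 if a==166 else 27),np.percentile(q[:,2],[1,99]).round(1))
I=cv2.resize(im[150:270,190:330],None,fx=4,fy=4,interpolation=3); save(I,'s6.png')
E
```

```text
[ 438.66602946 -336.27505329  124.35321356] [ 0.08021937  0.05412663 -1.05878085]
20 658 (array([ 440.5, -333.8,   27. ]), 1.33) [ 21.  104.6]
122 354 (array([ 441.4, -334.9,   27. ]), 1.5) [123.5 164.4]
166 57 (array([ 440. , -336.3,   25.5]), 1.31) [166.1 170.3]
```

View pics/s6.png

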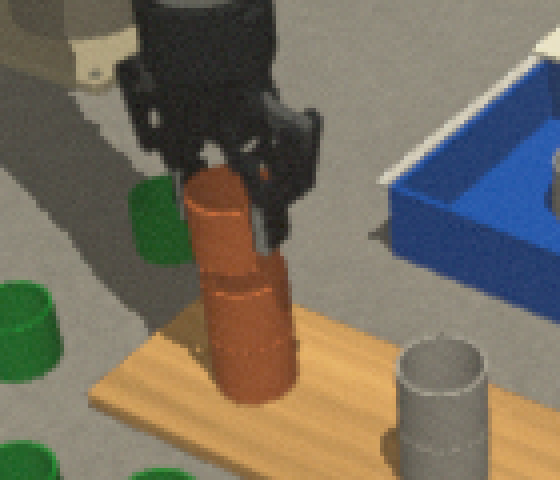

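The held ring at (230,210) in the crop sits level and directly over the stack, within about 1 to 2 mm. I lower it slowly.

Call:
play_rows:
  targets:
    - [1,0.1,0,0.6,0]
    - [1,0.1,0,1.1,0]
    - [1,0.1,0,1.4,0]
    - [1,0.1,0,1.6,0]
    - [1,0.1,0,1.7,0]
    - [1,0.1,0,1.75,0]
    - [1,0.1,0,1.75,0]

```text
clock: 16.3
eef_pos: [438.8, -335.9, 107.4]
tool_rot: [3.141, 0.0, 1.496]
force: [0.1, 0.1, -0.7]
width: 51.6
gripper_force: 62.9
```

Call:
play_rows:
  targets:
    - [1,0,0,0.05,0]
    - [1,0,0,0.1,0]
    - [1,0,0,0.13,0]
    - [1,0,0,0.13,0]

```text
clock: 16.7
eef_pos: [439.0, -336.0, 106.8]
tool_rot: [3.141, 0.001, 1.496]
force: [-1.2, 0.8, 5.7]
width: 51.7
gripper_force: 63.6
```

Contact (about +6 N). I release in stages and retreat upward.

Call:
play_rows:
  targets:
    - [0.36,0,0,0,0]
    - [0.3,0,0,0,0]
    - [0.2,0,0,0,0]
    - [0.1,0,0,0,0]
    - [0,0,0,0,0]
    - [0,0,0,0,0]
    - [0,0,0,-0.5,0]
    - [0,0,0,-2,0]
    - [0,0,0,-5,0]
    - [0,0,0,-8,0]

```text
clock: 17.7
eef_pos: [438.4, -335.5, 186.8]
tool_rot: [-3.141, -0.001, 1.497]
force: [1.1, -0.4, 0.7]
width: 85.2
gripper_force: 0.0
```

```bash
python3 - <<'E'
from h import *
for n in("scene","top"):
    im,d,P=cam(n); X,Y,Z=np.moveaxis(P,-1,0); H,S,V=np.moveaxis(cv2.cvtColor(im,cv2.COLOR_RGB2HSV).astype(int),-1,0)
    m=(np.hypot(X-441,Y+334)<45)&(H<20)&(S>100)&(Z>20)
    for a,b in((20,102),(110,144),(145,158)):
        q=P[m&(Z>a)&(Z<b)]; print(n,a,len(q),circ(q[:,:2],25.5 if a==145 else 27) if len(q)>10 else '',np.percentile(q[:,2],[1,99]).round(1) if len(q) else '')
    r=(Z>85)&(Z<108)&(S>120)&((H<8)|(H>172))&(abs(X-545)<60)&(Y>100)&(Y<260)
    print('rib',cv2.minAreaRect(P[r][:,:2].astype(np.float32)) if r.sum() else 0)
from go import go; go(546,150,190,85.8); print(ctrl.read_state()['qpos'].round(2))
E
```

```text
scene 20 532 (array([ 440.3, -333.6,   27. ]), 0.95) [ 20.6 101.2]
scene 110 383 (array([ 440.1, -335.8,   27. ]), 1.59) [111.  143.7]
scene 145 121 (array([ 440.6, -336.3,   25.5]), 1.01) [145.1 152.6]
rib ((546.4293212890625, 167.64202880859375), (15.615822792053223, 68.81915283203125), 86.04051971435547)
top 20 160 (array([ 438.9, -332.8,   27. ]), 1.73) [ 20.3 100.7]
top 110 46 (array([ 439. , -335.6,   27. ]), 0.96) [111.5 142.8]
top 145 40 (array([ 438.9, -334.7,   25.5]), 0.93) [145.9 154. ]
rib ((542.235595703125, 169.51412963867188), (13.235143661499023, 65.65083312988281), 86.27456665039062)
17.8 [ 441.3 -337.3  190.2] cm [49.37  6.82 -0.14] spin -0.06 [-0.2  0.2  0.7] 85.3
[ 0.82  0.54 -0.33  1.82  0.23  0.8   0.3 ]
```

The ring stands on the stack, offset about 2 mm, with its rim at z ≈ 151. Now I'll shut the jaws, go to the rib's far (+y) side, and push the lid closed.

Call:
play_rows:
  targets:
    - [1,5,0.5,-1,0]
    - [1,10,1,-1,0]
    - [1,15,2,-1,0]
    - [1,20,3,-1,0]
    - [1,25,4,-1,0]
    - [1,30,5,-1,0]
    - [1,35,6,-1,0]
    - [1,40,6.5,-1,0]
    - [1,45,6.5,-1,0]
    - [1,49,6.5,-1,0]

```text
clock: 18.8
eef_pos: [539.7, 150.4, 195.7]
tool_rot: [-3.141, -0.0, 1.497]
force: [-0.4, -0.2, 0.5]
width: -0.1
gripper_force: 0.0
```

```bash
python3 go.py 547.5 210 190 85.8; python3 go.py 547.5 210 72 85.8
```

```text
18.8 [539.7 150.4 195.7] cm [6.   0.34 0.57] spin -0.01 [-0.4 -0.2  0.5] -0.1
18.8 [539.7 150.4 195.7] cm [ 6.    0.34 12.37] spin -0.01 [-0.4 -0.2  0.5] -0.1
```

Call:
play_rows:
  targets:
    - [1,4,0.3,0,0]
    - [1,6,0.3,0,0]
    - [1,6,0.3,0,0]
    - [1,6,0.3,4,0]
    - [1,6,0.3,8,0]
    - [1,6,0.3,11,0]
    - [1,6,0.3,12.2,0]
    - [1,6,0.3,12.2,0]
    - [1,6,0.3,12.2,0]

```text
clock: 19.7
eef_pos: [548.3, 207.4, 75.0]
tool_rot: [3.14, -0.001, 1.496]
force: [-0.5, 0.1, 0.5]
width: 0.2
gripper_force: 0.0
```

Call:
play_rows:
  targets:
    - [1,-1,0,0,0]
    - [1,-2,0,0,0]
    - [1,-4,0,0,0]
    - [1,-6,0,0,0]
    - [1,-8,0,0,0]
    - [1,-10,0,0,0]
    - [1,-12,0,0,0]
    - [1,-14,0,0,0]
    - [1,-15,0,0,0]
    - [1,-15,0,0,0]

```text
clock: 20.7
eef_pos: [536.3, 55.3, 74.6]
tool_rot: [3.141, 0.001, 1.493]
force: [-0.3, -0.6, 0.4]
width: 0.3
gripper_force: 0.0
```

Call:
play_rows:
  targets:
    - [1,-1,0,0,0]
    - [1,-2,0,0,0]
    - [1,-3,0,0,0]
    - [1,-4,0,0,0]
    - [1,-4.7,0,0,0]
    - [1,-5.2,0,0,0]
    - [1,-5.5,0,0,0]
    - [1,-5.8,0,0,0]
    - [1,-6.1,0,0,0]
    - [1,-6.4,0,0,0]

```text
clock: 21.7
eef_pos: [531.6, -5.7, 74.0]
tool_rot: [3.142, -0.0, 1.497]
force: [1.5, 1.1, 0.3]
width: -0.3
gripper_force: 0.7
```

```bash
cat > lid.py <<'E'
from h import *
print(ctrl.read_state()['force'].round(1))
for n in("scene","top"):
    im,d,P=cam(n); X,Y,Z=np.moveaxis(P,-1,0); H,S,V=np.moveaxis(cv2.cvtColor(im,cv2.COLOR_RGB2HSV).astype(int),-1,0)
    r=(Z>85)&(Z<108)&(S>120)&((H<8)|(H>172))&(abs(X-535)<60)&(Y>-120)&(Y<260)
    print(n,'rib',cv2.minAreaRect(P[r][:,:2].astype(np.float32)) if r.sum() else 0)
    b=(Z>15)&(Z<58)&(H>100)&(H<130)&(S>100)&(abs(X-520)<60)&(Y<-140)&(Y>-200); l=(Z>66)&(Z<74)&(S<60)&(abs(X-520)<60)&(Y<0)&(Y>-200)
    print(' wall y',b.sum(),np.percentile(Y[b],[5,50,95]).round(1) if b.sum() else '', 'wall x~',np.mean(X[b]) if b.sum() else '','lid edge',np.percentile(Y[l],[0,1,5]).round(1))
    if n=="scene": save(cv2.resize(im[120:310,180:420],None,fx=3,fy=3,interpolation=3),'end.png')
E
python3 lid.py
```

```text
[1.5 1.1 0.3]
scene rib ((533.38330078125, -21.808513641357422), (68.16732025146484, 24.640466690063477), 0.26116225123405457)
 wall y 428 [-175.8 -171.7 -167.1] wall x~ 521.8115134599427 lid edge [-162.5 -159.9 -154.7]
top rib 0
 wall y 8 [-169.5 -167.  -164.1] wall x~ 517.1359799960234 lid edge [-161.8 -159.1 -155.6]
```

Call:
play_rows:
  targets:
    - [1,-0.2,0,0,0]
    - [1,-0.4,0,0,0]
    - [1,-0.6,0,0,0]
    - [1,-0.7,0,0,0]
    - [1,-0.8,0,0,0]
    - [1,-0.9,0,0,0]
    - [1,-1,0,0,0]
    - [1,-1,0,0,0]

```text
clock: 22.6
eef_pos: [530.6, -16.1, 74.0]
tool_rot: [-3.141, 0.0, 1.496]
force: [-0.1, 0.5, 0.5]
width: -0.2
gripper_force: 0.2
```

Call:
play_rows:
  targets:
    - [1,-0.2,0,0,0]
    - [1,-0.3,0,0,0]
    - [1,-0.4,0,0,0]
    - [1,-0.5,0,0,0]
    - [1,-0.5,0,0,0]

```text
clock: 23.1
eef_pos: [530.5, -20.0, 74.1]
tool_rot: [3.141, -0.001, 1.497]
force: [-1.1, 3.8, -0.8]
width: -0.2
gripper_force: 1.9
```

```bash
python3 lid.py
```

```text
[-1.1  3.8 -0.8]
scene rib ((532.58984375, -34.51576614379883), (26.43971824645996, 69.68174743652344), 86.81253051757812)
 wall y 429 [-175.9 -171.5 -167.3] wall x~ 521.5043742059597 lid edge [-178.7 -173.5 -169.1]
top rib 0
 wall y 0  wall x~  lid edge [-174.4 -173.  -169. ]
```

Call:
play_rows:
  targets:
    - [1,-0.1,0,0,0]
    - [1,-0.2,0,0,0]
    - [1,-0.3,0,0,0]
    - [1,-0.3,0,0,0]

```text
clock: 23.6
eef_pos: [530.5, -19.9, 74.1]
tool_rot: [3.141, -0.005, 1.499]
force: [-1.1, 10.7, -0.9]
width: 0.1
gripper_force: 5.1
```

The lid is at its stop: no more motion, and the force rose to 10.7 N. I back off, lift and verify.

Call:
play_rows:
  targets:
    - [1,1,0,0,0]
    - [1,2.5,0,0,0]
    - [1,2.5,0,-4,0]
    - [1,2.5,0,-8,0]
    - [1,2.5,0,-12,0]
    - [1,2.5,0,-15,0]
    - [1,2.5,0,-15,0]
    - [1,2.5,0,-15,0]

```text
clock: 24.4
eef_pos: [532.4, 0.0, 224.6]
tool_rot: [3.14, 0.001, 1.495]
force: [-0.0, -0.6, -0.1]
width: -0.1
gripper_force: 0.0
```

```bash
python3 lid.py
```

```text
[-0.  -0.6 -0.1]
scene rib ((532.545166015625, -39.02378463745117), (15.207820892333984, 67.63744354248047), 82.83624267578125)
 wall y 431 [-176.  -171.8 -167.3] wall x~ 521.8671080014433 lid edge [-177.9 -174.1 -168.9]
top rib ((528.1412353515625, -36.835548400878906), (12.033860206604004, 65.1216812133789), 85.27073669433594)
 wall y 0  wall x~  lid edge [-174.4 -171.3 -165.2]
```

View pics/end.png

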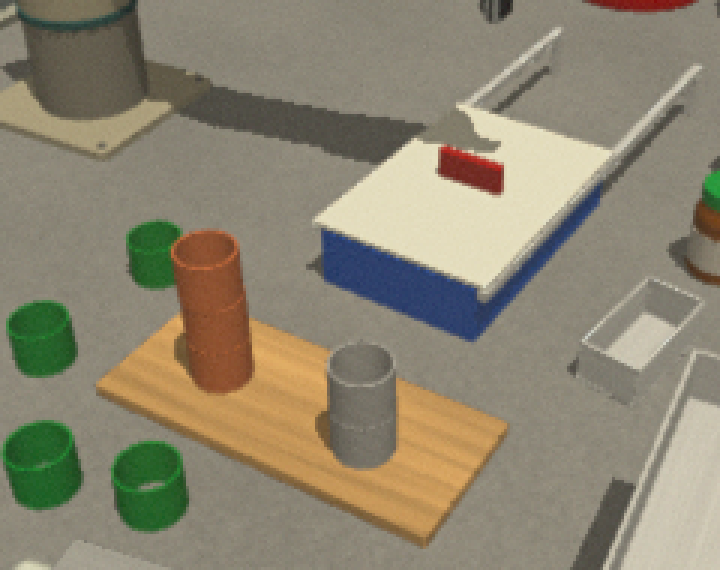

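The picture shows three copper rings stacked squarely at (212,310), the lid shut flush over the crate with its rib at (470,170), and the arm clear of everything.

```bash
python3 -c "
from cell import ctrl
print(ctrl.finish_job())"
```

```text
the job is handed in; nothing more can be done
None
```

The copper ring is on top of the copper stack, about 2 mm off centre by camera, the lid is shut against its stop, and the job was handed in at about 24 s; no verdict came back.

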